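Close up the row of collars in the inspection nest and latch it

ROBOT

A 6-joint arm with a two-finger parallel gripper is mounted at the origin on the work surface. World frame = base frame: x ahead of the robot, y to its left, z up, the work surface at z = 0. Lengths are in m, angles in rad, forces in N, time in s.
With the tool pointing down it reaches from about 0.35 to 0.975 m from the base axis. Payload 4.9 kg.
Tool frame: the origin (TCP) lies midway between the tips of the shut fingers; the grasp point (between the pads) lies 19 mm behind it; z points along the fingers, y is the line along which they close (so a half turn about z gives the same grasp; the last joint's range is limited). The gripper opens to 85 mm and grips with 20 to 120 N. Pads are 22 mm wide; open, the fingers measure 114 mm over their backs; the gripper's body (76 mm by 85 mm) begins 54 mm behind the grasp point. The pads swing forward as they close: fully open they stand 13 mm farther back than shut.
Start: joints at [-1.416, 0.053, 1.613, -0, 1.476, -0.119], TCP at [0.169, -0.602, 0.203] pointing down, gripper open.
Joint ranges: [-3.01, 3.01], [-1.01, 2.22], [0.06, 2.58], [-1.02, 4.17], [0.09, 2.62], [-3.14, 3.14]. Speed limits (rad/s): [2.57, 2.57, 3.14, 3.14, 3.14, 3.14].

INTERFACE

Orientations are given as a unit quaternion [w, x, y, z].
In Python, from plant import * gives the robot as it stands.
- The arm moves only by the tool jog_arm, never from a script. Its argument "targets" is a list of rows, each a list of 3 entries, a list of its own where there are three numbers: the shift along the tool's x, y, z in units of 25 mm (1.0 is 25 mm), then the turn, a rotation vector about the tool's x, y, z in units of 8 degrees (1.0 is 8 degrees), then the opening in per cent of the stroke, from 0 (shut) to 100 (fully open). A call has 1 to 8 rows; each row is the pose to reach, as a shift and turn from the pose commanded when the call began, along the tool's axes at that moment; what a row does not reach only later rows make up. A row lasts 1/8 s, in which the tool goes at most 62.5 mm and 10.7 degrees, less where a joint would pass 70% of its speed; a pose out of reach is approached as far as the arm can. A call with a gripper value outside its range is refused whole. The fingers move at their own pace and stop on an object; the grip force is fixed at half the most. Time passes only in rows, so rows that repeat a pose let the fingers close. It gives the time, the measured TCP pose, the force, the opening and the grip force at its end, in the units of the state.
- state(): the state, without advancing time (a new reading comes with each control period).
- grab_frame(name): name is "scene" or "top" or "wrist"; returns (picture, depth): 480x640x3 uint8, red, green, blue; 480x640 float32, m along the optical axis (not along the pixel's ray), 0 where there is no reading.
- camera_params(name): a dict with "fovy" (degrees; the focal length in pixels is half the picture's height over the tangent of half this angle, whatever the lens; pixels are square), "cx", "cy" (the principal point, pixels), "rvec" (rotation vector, rad) and "tvec" (3), from world to camera coordinates, as OpenCV has them; the wrist camera has in their place "hand_eye" (4x4, takes a point from camera to tool coordinates, whose origin is the TCP and whose axes are the flange's). Camera axes: x right, y down, z forward; pixel columns grow to the right and rows downward; lengths in m; the calibration is good to about 2 mm. A picture is of the moment at which its call begins: read the wrist's pose just before it. camera_params takes no time and is no camera call.
- job_done(): hands the job in; it is judged then, once.
The state is a dict: "time": time; "joint_pos": joint angles; "joint_vel": joint speeds; "joint_efforts": joint torques, N m; "tool_pos": TCP position; "tool_rot": TCP orientation; "contact_force": force on the tool from outside, world axes, zero at the start; "ft_torque": the same for the moment, N m; "gripper_width": opening from 0.0 (shut) to 1.0 (fully open); "grasp_force": force on a finger pad.
Only numpy, scipy, OpenCV 4.12 (cv2) and the standard library are available. Lean on these libraries where they do the work, as an engineer would, in place of code of your own. Each camera call takes 0.05 s, during which the arm holds its last target. There are 200 camera calls.

TASK

Four bronze collars stand in a row in the nest's channel: with the fingertips push the row from behind, as one train, along the channel until the first collar is home against the end stop and no gap is left, without ramming the stop. Then push the swing latch round behind the last collar until it lies fully across the channel, and move clear. Pick nothing up, keep the collars standing and leave everything else alone.

Things in the scene. Friction and masses are not known exactly. Their poses are not given: they have to be found in the camera images.
- nest: holding nest, fixed steel fixture: base plate 340 x 150 x 15 thick, on it two guide bars 14 wide, 10 tall (tops 25 above the table, x -165 to 135) with a 42 wide channel between (floor z = 15), open at one end, the end stop at the other. Origin: centre of its underside, on the table; x along the channel's middle line to the end stop, z up, y to the side where the latch is pivoted
- end_stop: end stop of the nest: steel block 26 thick, 74 wide, top 60 above the table, fixed across the channel. Origin: on its face towards the row, middle of the channel, on the channel floor; it lies at x = 135, y = 0, z = 15 of the nest
- stop_face (a point): middle of the end stop's face, at half the height of the collars: x = 135, y = 0, z = 32 of the nest
- collar_1_centre (a point): one of the four plain bronze collars of the row, all alike: round, 40 diameter, bore 20, 34 tall, about 0.28 kg each, upright in the channel, each touching the next; any of them may be the last. This point is its centre, half-way up (32 above the table). Home, the four centres lie 20, 60, 100 and 140 from the stop face
- collar_2_centre (a point): another collar of the row, same size; this point is its centre, half-way up
- collar_3_centre (a point): another collar of the row, same size; this point is its centre, half-way up
- collar_4_centre (a point): another collar of the row, same size; this point is its centre, half-way up
- latch_pivot (a point): the latch's pivot axis, beside the channel: x = -34, y = 46, z = 31 of the nest; fixed
- latch_knob (a point): the upright round thumb knob at the free end of the swing latch, 12 diameter, from 35 to 55 above the table; this point is on its axis, 47 above the table, 66 from the pivot axis. The latch is a flat steel bar 12 wide and 8 thick, 27 to 35 above the table (2 clear over the guide bars)
- latch (a joint): swing latch, rad, anticlockwise from above. 0: on its rest pin, out of the way, pointing 160 deg from the nest's x towards its y. 1.92: against its stop pin, square across the channel, pointing to the nest's -y, knob over the channel, front edge 3 behind the last collar of a row that is home. Light friction (1 N at the knob), stays where left; starts at 0 to 0.25
- spare_collar: a fifth collar of the same kind (40 diameter, 34 tall), standing on the table outside the nest; not part of the row. Origin: centre of its underside. Leave alone
- plug_gauge: plug gauge lying on the table: square aluminium handle 62 x 15 x 15 with an 11 mm steel pin at each end, 100 long in all. Origin: under the middle of the handle, x along it. Leave alone
- vee_block: steel vee block 60 x 50 x 44 tall on the table. Origin: centre of its underside. Leave alone
- reference_ball: white 25 mm reference ball on a stem on a round 44 mm steel foot, 85 tall, on the table. Origin: centre of its underside. Leave alone
- screw_jack: small round machinist's jack, 42 across, 56 tall, on the table. Origin: centre of its underside. Leave alone
- setup_block: steel setup block 76 x 51 x 25 tall with holes, on the table. Origin: centre of its underside. Leave alone
- cap_screw: cap screw standing on its head (13 across) on the nest's base plate, 34 tall, outside the guide bar away from the latch. Origin: centre of its underside. Leave alone
Things that resemble listed ones, but are neither listed nor needed, are in the scene too. What is shaped like the part that bears collar_3_centre but blue or pink is not meant.

How it is judged:
On the way:
1. the row is home against the end stop with the latch still out of the way (x of each of collar_1_centre, collar_2_centre, collar_3_centre, collar_4_centre in the frame of nest above -0.009 m and y of collar_1_centre in the frame of nest between -0.004 and 0.004 m and z of each of collar_1_centre, collar_2_centre, collar_3_centre, collar_4_centre in the frame of nest below 0.036 m and y of collar_2_centre in the frame of nest between -0.004 and 0.004 m and y of collar_3_centre in the frame of nest between -0.004 and 0.004 m and y of collar_4_centre in the frame of nest between -0.004 and 0.004 m and value of joint latch below 0.9 rad), for 0.2 s.
At the end, for the whole second after the job is handed in: All four collars stand upright in the channel, closed up and against the end stop (at most 4 mm of gaps in all), and the latch lies across the channel behind the last one, within 0.12 rad of its stop pin (x of each of collar_1_centre, collar_2_centre, collar_3_centre, collar_4_centre in the frame of nest above -0.009 m and y of collar_1_centre in the frame of nest between -0.004 and 0.004 m and z of each of collar_1_centre, collar_2_centre, collar_3_centre, collar_4_centre in the frame of nest below 0.036 m and y of collar_2_centre in the frame of nest between -0.004 and 0.004 m and y of collar_3_centre in the frame of nest between -0.004 and 0.004 m and y of collar_4_centre in the frame of nest between -0.004 and 0.004 m and angle between each of collar_1_centre, collar_2_centre, collar_3_centre, collar_4_centre's own z axis and vertical below 0.1 rad and value of joint latch above 1.8 rad); the robot touches nothing.
It fails at once if a collar of the row is lifted (10 mm) or tipped (0.3 rad) (height (world z) of any of collar_1_centre, collar_2_centre, collar_3_centre, collar_4_centre above 0.042 m or angle between any of collar_1_centre, collar_2_centre, collar_3_centre, collar_4_centre's own z axis and vertical above 0.3 rad).
It fails at once if the row is pulled apart: a gap of more than 15 mm opens, so it is not pushed as one train (distance between collar_1_centre and collar_2_centre above 0.135 m or distance between any of collar_1_centre, collar_2_centre and collar_3_centre above 0.135 m or distance between any of collar_1_centre, collar_2_centre, collar_3_centre and collar_4_centre above 0.135 m).
It fails at once if the end stop is rammed: more than 60 N on it (contact force between end_stop and anything else above 60 N).
It fails at once if something else on the table or the nest is moved by more than 15 mm or tipped over (distance of any of spare_collar, plug_gauge, vee_block, reference_ball, screw_jack, setup_block, cap_screw from where it was at the start of the episode above 0.015 m or angle between any of spare_collar, plug_gauge, vee_block, reference_ball, screw_jack, setup_block, cap_screw's own z axis and vertical above 0.5 rad).
It also fails if it takes over 54 s, if anything falls off the work surface, if the arm or the gripper's body presses on something with over 40 N, if the wrist force passes 120 N, or if a joint passes its speed limit or range.

## Working session

There is one attempt and no reset: what is moved stays moved. The work goes in short steps, Python scripts to look and compute and a tool call to move; the robot and the scene stay as the last step left them, time stands still between calls to the robot, and variables do not carry over. Pictures are saved under pics/ and viewed, at most 10 in all, crops included, and the job is handed in when it is done.

Besides the shell and the picture viewer there is one more tool, called after "Emit:" by a JSON object that holds its "op" and its "data", one argument or row to a line. jog_arm: Moves the arm, as the interface text tells. Its arguments: {"type":"object","properties":{"targets":{"type":"array"}},"required":["targets"]}

```bash
mkdir -p pics && cat > h.py <<'E'
from plant import *
import numpy as np, cv2
from scipy.spatial.transform import Rotation as R
def K(p): 
    f=240/np.tan(np.radians(p["fovy"])/2); return f,p["cx"],p["cy"]
def cam(name,st=None):
    p=camera_params(name)
    if "hand_eye" in p:
        st=st or state(); q=np.array(st["tool_rot"]); T=np.eye(4)
        T[:3,:3]=R.from_quat(q[[1,2,3,0]]).as_matrix(); T[:3,3]=st["tool_pos"]
        M=T@np.array(p["hand_eye"]); return p,M[:3,:3],M[:3,3]
    Rm=R.from_rotvec(np.ravel(p["rvec"])).as_matrix(); return p,Rm.T,-Rm.T@np.ravel(p["tvec"])
def ray(c,u,v,z):
    p,Rm,o=c; f,cx,cy=K(p); d=Rm@np.array([(u-cx)/f,(v-cy)/f,1.]); return o+d*(z-o[2])/d[2]
def cloud(c,d):
    p,Rm,o=c; f,cx,cy=K(p); v,u=np.mgrid[:480,:640]
    return np.stack([(u-cx)/f*d,(v-cy)/f*d,d],-1)@Rm.T+o
def snap(name,tag):
    st=state(); im,d=grab_frame(name); cv2.imwrite(f"pics/{tag}.png",im[...,::-1]); np.savez(f"pics/{tag}.npz",im=im,d=d); return im,d,cam(name,st)
E
python3 - <<'E'
from h import *
for n in("top","scene"):
    im,d,c=snap(n,n+"0"); print(n,camera_params(n),c[2],(d>0).mean())
print(state())
E
```

```text
top {'fovy': 44.027949198189226, 'cx': 318.0200790735909, 'cy': 237.10091375182176, 'rvec': array([ 2.20383489, -2.16928944,  0.05688259]), 'tvec': array([-0.05228617,  0.59706292,  0.87512545])} [ 0.54392899 -0.05080296  0.90918802] 0.9961360677083333
scene {'fovy': 52.923500707591, 'cx': 316.49141040021146, 'cy': 242.66360000642192, 'rvec': array([ 1.9763945 ,  0.83413558, -0.50612931]), 'tvec': array([-0.36618572, -0.16649795,  1.16916016])} [ 1.05095433 -0.47832143  0.44210026] 0.9959895833333333
{'time': 0.1, 'joint_pos': array([-1.41598407e+00,  5.33241160e-02,  1.61414274e+00, -1.35657715e-06,
        1.47604112e+00, -1.18988500e-01]), 'joint_vel': array([-0.00026603, -0.0014282 , -0.00231359, -0.00085332, -0.00122121,
        0.00080486]), 'joint_efforts': array([ 6.15610952e-04, -3.94907355e+01, -3.71362817e+01, -1.20818640e-04,
        3.95176045e-03, -1.57546697e-05]), 'tool_pos': array([ 0.16890538, -0.60109608,  0.20137373]), 'tool_rot': array([-9.57493542e-04,  9.90643307e-01,  1.36473155e-01, -1.78276339e-05]), 'contact_force': array([-0.20479497,  0.62681833, -0.39028569]), 'ft_torque': array([-0.00596566,  0.06539155,  0.02422998]), 'grasp_force': 0.0, 'gripper_width': 1.0035971780752058}
```

View pics/top0.png

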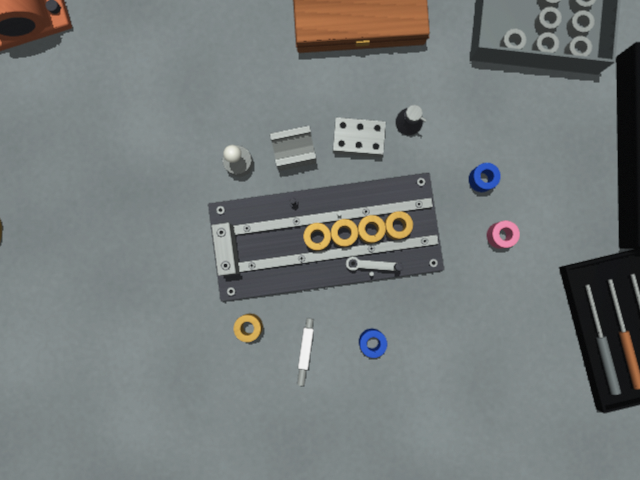

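The top view shows the nest in the middle. The end stop is at left (224,248), and the four bronze collars stand at (317,236), (344,233), (372,229) and (399,225). The latch pivot is at (352,264) and its knob near (397,269). The lone bronze collar at (248,328) is the spare, and the blue and pink rings are decoys. So the row is the four bronze collars inside the guide bars. I'll confirm that in an enlarged crop while measuring.

```bash
python3 - <<'E'
from h import *
z=np.load("pics/top0.npz"); im,d=z["im"],z["d"]; c=cam("top"); P=cloud(c,d)
hsv=cv2.cvtColor(im,cv2.COLOR_RGB2HSV)
m=cv2.inRange(hsv,(12,110,90),(30,255,255))
m[:, :190]=0; m[:,460:]=0; m[:190]=0
Z=P[...,2]
top=((m>0)&(abs(Z-.049)<.006)).astype(np.uint8)
for k in cv2.findContours(m,cv2.RETR_EXTERNAL,cv2.CHAIN_APPROX_NONE)[0]:
    if cv2.contourArea(k)<100: continue
    x,y,w,h=cv2.boundingRect(k); print("blob",x,y,w,h,cv2.contourArea(k))
# ring centres via holes: hough
g=cv2.GaussianBlur(m,(3,3),0)
cs=cv2.HoughCircles(g,cv2.HOUGH_GRADIENT,1,20,param1=100,param2=10,minRadius=11,maxRadius=17)
C=[]
for u,v,r in cs[0]:
    p=ray(c,u,v,.049); print("collar",u,v,r,p.round(4))
    if u>280: C.append(p[:2])
# heights: end stop top z=.06
V,U=np.mgrid[:480,:640]
es=(Z>.052)&(Z<.066)&(U>205)&(U<245)&(V>210)&(V<285)
k=cv2.minAreaRect(P[es][:,:2].astype(np.float32)*1000); print("stop top",k)
# plate
pl=(abs(Z-.015)<.007)&(U>200)&(U<450)&(V>165)&(V<310)
pl=cv2.morphologyEx(pl.astype(np.uint8),cv2.MORPH_OPEN,np.ones((3,3)))
allp=((Z>.008)&(U>200)&(U<450)&(V>168)&(V<305)).astype(np.uint8)
print("plate",cv2.minAreaRect(P[(pl>0)][:,:2].astype(np.float32)*1000))
kn=(Z>.045)&(Z<.06)&(U>380)&(U<410)&(V>255)&(V<285)
print("knob pts",kn.sum(),P[kn].mean(0) if kn.any() else None)
print("line", np.array(sorted(C,key=lambda p:-p[1])))
cv2.imwrite("pics/crop0.png",cv2.resize(im[165:310,200:450,::-1],None,fx=3.2,fy=3.2,interpolation=cv2.INTER_CUBIC))
E
```

```text
blob 234 314 27 28 556.5
blob 303 212 110 38 2298.0
collar 246.5 327.5 13.4 [0.4639 0.0578 0.049 ]
collar 316.5 236.5 14.1 [ 0.5968 -0.0409  0.049 ]
collar 344.5 231.5 14.1 [ 0.6047 -0.0814  0.049 ]
collar 399.5 224.5 13.8 [ 0.6161 -0.1611  0.049 ]
collar 370.5 228.5 13.8 [ 0.6096 -0.1191  0.049 ]
stop top ((576.1084594726562, 91.79786682128906), (73.85009002685547, 26.610958099365234), 9.084137916564941)
plate ((599.186767578125, -54.15362548828125), (150.32293701171875, 340.0078430175781), 8.960301399230957)
knob pts 60 [ 0.55510914 -0.16024581  0.05397252]
line [[ 0.59677162 -0.04090432]
 [ 0.60467722 -0.08144285]
 [ 0.60962776 -0.11912112]
 [ 0.61610135 -0.16113569]]
```

View pics/crop0.png

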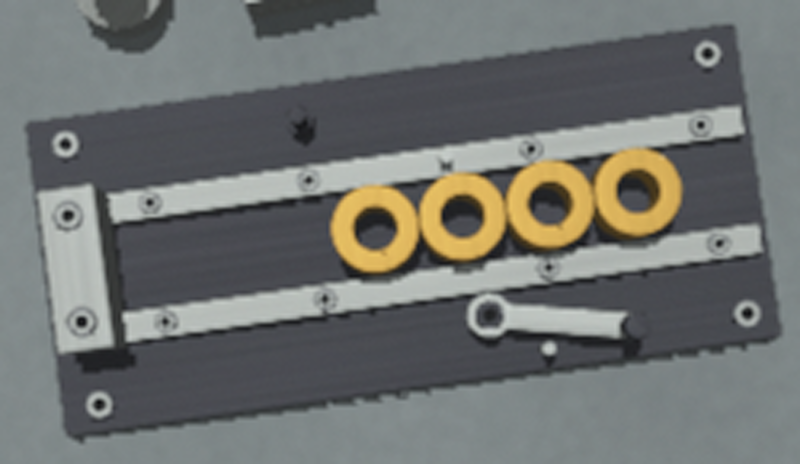

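The crop confirms it: four bronze collars touch each other between the guide bars, at crop (375,228), (463,217), (550,205) and (637,192). The latch pivot is at crop (490,316) and the knob at (635,330). Nest angle is 99.0°, and the row has about 101 mm to go.

```bash
cat >> h.py <<'E'
NC=np.array([.5992,-.0542]); NA=np.radians(99.0)
NX=np.array([np.cos(NA),np.sin(NA)]); NY=np.array([-NX[1],NX[0]])
def to_nest(p): q=np.array(p[:2])-NC; return np.array([q@NX,q@NY])*1000
def toolm(st): return R.from_quat(np.array(st["tool_rot"])[[1,2,3,0]]).as_matrix()
def where():
    st=state(); M=toolm(st); a=np.degrees(np.arctan2(M[1,0],M[0,0])-NA)
    print("t",st["time"],"nest mm",to_nest(st["tool_pos"]).round(1),"z",round(st["tool_pos"][2]*1000,1),"ang",round((a+180)%360-180,2),"F",st["contact_force"].round(1),"tilt",M[:,2].round(4))
def plan(*rows):
    "rows: nest x,y,z mm, tool-x angle in nest (deg) -> jog units"
    st=state(); M=toolm(st)
    for x,y,z,a in rows:
        w=np.append(NC+(x*NX+y*NY)/1000,z/1000); s=M.T@(w-st["tool_pos"])/.025
        t=NA+np.radians(a); T=np.array([[np.cos(t),np.sin(t),0],[np.sin(t),-np.cos(t),0],[0,0,-1]]).T
        T=np.column_stack([[np.cos(t),np.sin(t),0],[np.sin(t),-np.cos(t),0],[0,0,-1]])
        r=R.from_matrix(M.T@T).as_rotvec(degrees=True)/8; print(s.round(2).tolist(),r.round(2).tolist())
E
python3 - <<'E'
from h import *
z=np.load("pics/top0.npz"); P=cloud(cam("top"),z["d"])
s=(P[...,1]<-.19)&(P[...,0]>.15)&(P[...,0]<.8); print("max z",np.percentile(P[s][:,2],[50,99,99.9,100]))
where(); plan((-155,0,150,0),(-155,0,60,0)); print(camera_params("wrist")["hand_eye"])
E
```

```text
max z [-0.00010339  0.04942909  0.05959117  0.06327049]
t 0.1 nest mm [-472.8  510.6] z 201.4 ang -83.31 F [-0.2  0.6 -0.4] tilt [-3.0e-04  1.9e-03 -1.0e+00]
[21.76, -10.25, 2.08] [-0.01, -0.01, -10.41]
[21.76, -10.24, 5.68] [-0.01, -0.01, -10.41]
[[-5.43838999e-04 -9.62822188e-01 -2.70135406e-01  6.81101642e-02]
 [ 9.99999849e-01 -5.03273902e-04 -2.19429355e-04 -2.56811525e-04]
 [ 7.53193524e-05 -2.70135485e-01  9.62822317e-01 -1.72924847e-01]
 [ 0.00000000e+00  0.00000000e+00  0.00000000e+00  1.00000000e+00]]
```

Emit:
{"op": "jog_arm", "data": {
  "targets": [
    [[4,-1.5,0],[0,0,-1.3],0],
    [[7,-3,0],[0,0,-2.6],0],
    [[10,-4.5,0],[0,0,-3.9],0],
    [[13,-6,0],[0,0,-5.2],0],
    [[15,-7,0],[0,0,-6.5],0],
    [[17.5,-8,0],[0,0,-7.8],0],
    [[20,-9.2,0.5],[0,0,-9.1],0],
    [[21.76,-10.24,1],[0,0,-10.41],0]
  ]
}}

```text
time: 1.1
tool_pos: [0.5494, -0.2755, 0.1902]
tool_rot: [0.0, 0.647, 0.762, -0.0]
contact_force: [-0.4, 0.5, 0.4]
gripper_width: 0.0
grasp_force: 0.0
```

Emit:
{"op": "jog_arm", "data": {
  "targets": [
    [[0,0,0],[0,0,0],0],
    [[0,0,0],[0,0,0],0]
  ]
}}

```text
time: 1.35
tool_pos: [0.5477, -0.2769, 0.1897]
tool_rot: [-0.001, 0.65, 0.76, -0.0]
contact_force: [-0.0, 0.0, -0.4]
gripper_width: 0.004
grasp_force: 0.0
```

```bash
python3 - <<'E'
from h import *
where(); plan((-155,0,70,0)); im,d,c=snap("wrist","w1")
E
```

```text
t 1.35 nest mm [-211.9   85.7] z 189.7 ang -0.04 F [-0.   0.  -0.4] tilt [-1.2e-03  2.0e-04 -1.0e+00]
[2.27, 3.43, 4.78] [-0.01, -0.0, -0.0]
```

View pics/w1.png

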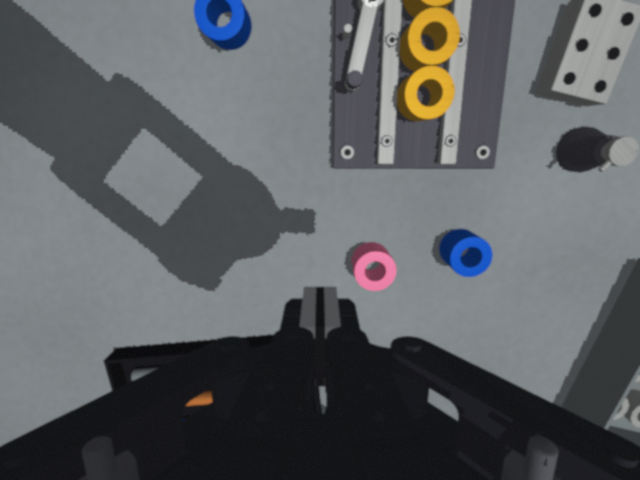

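The wrist view shows the row's last collar at (428,93), the latch knob at (355,78), and the shut fingertips at (320,295) clear of everything. I'll move over to a point behind the last collar and check its position in this view.

```bash
python3 - <<'E'
from h import *
c=cam("wrist"); z=np.load("pics/w1.npz"); P=cloud(c,z["d"])
m=cv2.inRange(cv2.cvtColor(z["im"],cv2.COLOR_RGB2HSV),(12,110,90),(30,255,255))
cs=cv2.HoughCircles(cv2.GaussianBlur(m,(3,3),0),cv2.HOUGH_GRADIENT,1,40,param1=100,param2=12,minRadius=20,maxRadius=33)
for u,v,r in cs[0]: print(u,v,r,to_nest(ray(c,u,v,.049)).round(1))
for u,v in((332,167),(496,167)): print("plate corner",to_nest(ray(c,u,v,.015)).round(1),"want -170, +-75")
print("knob",to_nest(ray(c,355,76,.055)).round(1))
E
```

```text
426.5 92.5 26.6 [-107.8    1.1]
436.5 38.5 30.2 [-69.1  -3.7]
plate corner [-168.4   75. ] want -170, +-75
plate corner [-168.7  -77.8] want -170, +-75
knob [-96.4  58.9]
```

Emit:
{"op": "jog_arm", "data": {
  "targets": [
    [[1.2,1.7,1],[0,0,0],0],
    [[2.2,3.4,2],[0,0,0],0],
    [[2.2,3.43,4],[0,0,0],0],
    [[2.2,3.43,4.8],[0,0,0],0],
    [[2.2,3.43,4.8],[0,0,0],0],
    [[2.2,3.43,4.8],[0,0,0],0]
  ]
}}

```text
time: 2.15
tool_pos: [0.6251, -0.2109, 0.0728]
tool_rot: [0.002, 0.65, 0.76, 0.0]
contact_force: [-0.3, 0.6, 0.2]
gripper_width: 0.001
grasp_force: 0.0
```

```bash
python3 - <<'E'
from h import *
where(); plan((-150,0,23,0))
E
```

```text
t 2.15 nest mm [-158.8   -1. ] z 72.8 ang -0.13 F [-0.3  0.6  0.2] tilt [ 0.0032 -0.0015 -1.    ]
[0.36, -0.05, 1.99] [0.02, 0.01, -0.02]
```

Emit:
{"op": "jog_arm", "data": {
  "targets": [
    [[0.25,-0.04,0.6],[0,0,0],0],
    [[0.25,-0.04,1.2],[0,0,0],0],
    [[0.25,-0.04,1.7],[0,0,0],0],
    [[0.25,-0.04,2],[0,0,0],0],
    [[0.25,-0.04,2],[0,0,0],0],
    [[0.25,-0.04,2],[0,0,0],0]
  ]
}}

```text
time: 2.9
tool_pos: [0.6226, -0.2035, 0.0207]
tool_rot: [0.0, 0.65, 0.76, 0.0]
contact_force: [0.4, -1.3, -0.6]
gripper_width: -0.002
grasp_force: 0.0
```

```bash
python3 - <<'E'
from h import *
where(); plan((-135,0,23,0),(-38,0,23,0)); im,d,c=snap("wrist","w2"); cv2.imwrite("pics/w2c.png",im[150:480,120:520,::-1])
E
```

```text
t 2.9 nest mm [-151.1    0.2] z 20.7 ang -0.03 F [ 0.4 -1.3 -0.6] tilt [ 8.e-04 -3.e-04 -1.e+00]
[0.64, 0.01, -0.09] [0.0, 0.0, -0.0]
[4.52, 0.01, -0.09] [0.0, 0.0, -0.0]
```

View pics/w2.png

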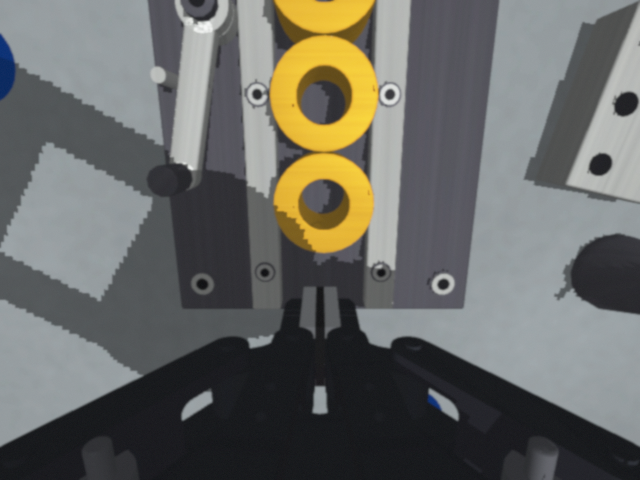

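The shut fingertips, at (320,300), are centred in the channel behind the last collar at (324,203). I'll check from depth that the linkage passes over the knob, which is 55 tall.

```bash
python3 - <<'E'
from h import *
z=np.load("pics/w2.npz"); P=cloud(cam("wrist"),z["d"])[285:][z["d"][285:]>0]
N=np.array([(P[:,:2]-NC)@NX,(P[:,:2]-NC)@NY]).T*1000; Z=P[:,2]*1000
for a in(15,20,30,40,50,60,70):
    s=(abs(N[:,1])>a)&(abs(N[:,1])<a+10)&(Z>40)&(N[:,0]<-120); print(a,s.sum(),Z[s].min().round(1) if s.any() else None, N[s][:,0].max().round(0) if s.any() else None)
E
```

```text
15 7871 91.6 -129.0
20 8130 93.4 -136.0
30 13678 96.7 -138.0
40 12403 108.4 -137.0
50 5945 122.0 -136.0
60 92 134.0 -138.0
70 0 None None
```

Emit:
{"op": "jog_arm", "data": {
  "targets": [
    [[0.2,0,0],[0,0,0],0],
    [[0.4,0,0],[0,0,0],0],
    [[0.45,0,0],[0,0,0],0],
    [[0.5,0,0],[0,0,0],0],
    [[0.55,0,0],[0,0,0],0],
    [[0.6,0,0],[0,0,0],0]
  ]
}}

```text
time: 3.7
tool_pos: [0.6199, -0.1885, 0.0203]
tool_rot: [-0.0, 0.65, 0.76, -0.0]
contact_force: [0.2, -0.5, 0.2]
gripper_width: -0.002
grasp_force: 0.0
```

Emit:
{"op": "jog_arm", "data": {
  "targets": [
    [[0.1,0,0],[0,0,0],0],
    [[0.25,0,0],[0,0,0],0],
    [[0.45,0,0],[0,0,0],0],
    [[0.65,0,0],[0,0,0],0],
    [[0.85,0,0],[0,0,0],0],
    [[1.05,0,0],[0,0,0],0],
    [[1.2,0,0],[0,0,0],0],
    [[1.3,0,0],[0,0,0],0]
  ]
}}

```text
time: 4.7
tool_pos: [0.6148, -0.1561, 0.0203]
tool_rot: [-0.0, 0.65, 0.76, 0.0]
contact_force: [-0.2, 0.3, -0.3]
gripper_width: -0.004
grasp_force: 0.0
```

```bash
cat > look.py <<'E'
from h import *
import sys
where(); im,d,c=snap("top",sys.argv[1])
m=cv2.inRange(cv2.cvtColor(im,cv2.COLOR_RGB2HSV),(12,110,60),(30,255,255)); m[:,:225]=0; m[:,420:]=0; m[:190]=0; m[300:]=0
cs=cv2.HoughCircles(cv2.GaussianBlur(m,(3,3),0),cv2.HOUGH_GRADIENT,1,20,param1=100,param2=9,minRadius=11,maxRadius=16)
for u,v,r in sorted(cs[0].tolist()): print("collar",u,v,to_nest(ray(c,u,v,.049)).round(1))
u,v,w,h=cv2.boundingRect(m); print("row front nest x",to_nest(ray(c,u,v+h/2,.049))[0].round(1),"back",to_nest(ray(c,u+w,v+h/2,.049))[0].round(1))
E
python3 look.py t1
```

```text
t 4.7 nest mm [-103.1    0.6] z 20.3 ang -0.02 F [-0.2  0.3 -0.3] tilt [-0.  0. -1.]
collar 316.5 236.5 [13.5  0.3]
collar 343.5 230.5 [-26.5  -2.8]
row front nest x 32.5 back -85.3
```

```bash
python3 - <<'E'
from h import *
a,_,_=snap("wrist","w3"); b=np.load("pics/t1.npz")["im"]; s,_,_=snap("scene","s3")
b=cv2.resize(b[165:310,200:450],(400,232)); cv2.imwrite("pics/m3.png",np.vstack([np.hstack([cv2.resize(a,(400,300)),cv2.resize(s,(400,300))]),np.hstack([b,np.zeros_like(b)])])[...,::-1])
E
```

```text
(no output)
```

View pics/m3.png

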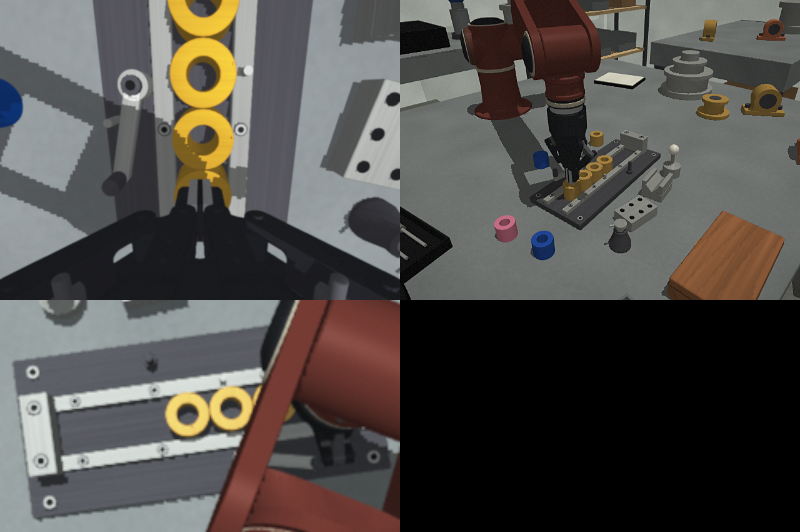

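The top-left panel is the wrist view. The fingertips are over the place of the last collar at (205,185), yet the front collar has not moved. I need an enlarged scene crop and the fingertip height from depth.

```bash
python3 - <<'E'
from h import *
a=np.load("pics/w3.npz"); s=np.load("pics/s3.npz")["im"]
c=cam("wrist"); P=cloud(c,a["d"])
for v in range(200,330,8): print(v,[ (to_nest(P[v,u]).round(0).tolist(),round(P[v,u,2]*1000)) for u in(290,312,322,334)])
cv2.imwrite("pics/c3.png",np.hstack([cv2.resize(s[195:375,200:420],(400,327),interpolation=cv2.INTER_CUBIC),cv2.resize(a["im"][150:330,220:440],(400,327),interpolation=cv2.INTER_CUBIC)])[...,::-1])
E
```

```text
200 [([-57.0, 12.0], 51), ([-57.0, 4.0], 51), ([-63.0, -0.0], 16), ([-58.0, -5.0], 50)]
208 [([-61.0, 13.0], 50), ([-67.0, 5.0], 16), ([-67.0, -0.0], 16), ([-67.0, -6.0], 16)]
216 [([-64.0, 13.0], 51), ([-71.0, 5.0], 17), ([-71.0, -0.0], 16), ([-71.0, -6.0], 16)]
224 [([-67.0, 13.0], 51), ([-75.0, 5.0], 17), ([-75.0, -0.0], 16), ([-75.0, -6.0], 16)]
232 [([-70.0, 13.0], 50), ([-75.0, 4.0], 30), ([-77.0, -0.0], 22), ([-76.0, -6.0], 28)]
240 [([-74.0, 13.0], 49), ([-76.0, 4.0], 42), ([-77.0, -0.0], 37), ([-76.0, -5.0], 41)]
248 [([-77.0, 13.0], 52), ([-77.0, 4.0], 51), ([-78.0, -0.0], 49), ([-77.0, -5.0], 51)]
256 [([-81.0, 13.0], 50), ([-81.0, 4.0], 50), ([-81.0, -0.0], 50), ([-80.0, -5.0], 51)]
264 [([-95.0, 16.0], 17), ([-84.0, 4.0], 51), ([-84.0, -0.0], 51), ([-84.0, -5.0], 50)]
272 [([-96.0, 15.0], 28), ([-88.0, 4.0], 48), ([-88.0, -0.0], 49), ([-88.0, -5.0], 49)]
280 [([-94.0, 14.0], 42), ([-91.0, 4.0], 50), ([-91.0, -0.0], 51), ([-91.0, -5.0], 50)]
288 [([-95.0, 13.0], 50), ([-92.0, 4.0], 56), ([-92.0, -0.0], 57), ([-91.0, -5.0], 58)]
296 [([-98.0, 13.0], 51), ([-92.0, 4.0], 64), ([-92.0, -0.0], 64), ([-92.0, -5.0], 65)]
304 [([-96.0, 12.0], 63), ([-92.0, 4.0], 71), ([-92.0, -0.0], 72), ([-92.0, -4.0], 71)]
312 [([-96.0, 12.0], 70), ([-92.0, 4.0], 77), ([-92.0, 0.0], 78), ([-92.0, -4.0], 77)]
320 [([-96.0, 11.0], 76), ([-92.0, 3.0], 83), ([-93.0, 0.0], 83), ([-92.0, -4.0], 83)]
328 [([-89.0, 10.0], 94), ([-93.0, 3.0], 88), ([-93.0, 0.0], 88), ([-91.0, -4.0], 91)]
```

View pics/c3.png

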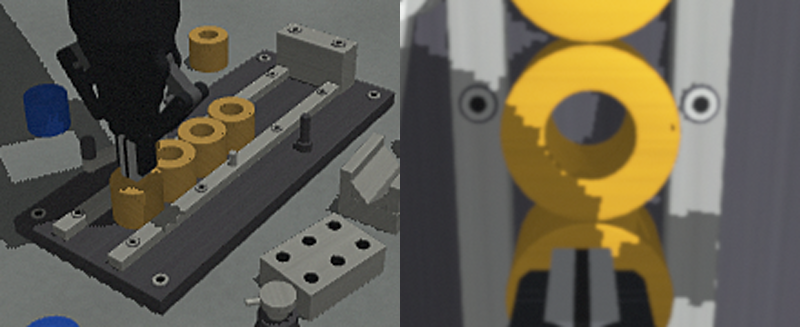

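The crop shows the fingers at the last collar's top, as if inside or through it. I'll check the actual tip height in w2, before the push.

```bash
python3 - <<'E'
from h import *
q=camera_params("wrist"); H=np.array(q["hand_eye"]); f,cx,cy=K(q)
for n in("w1","w2","w3"):
    d=np.load(f"pics/{n}.npz")["d"]; v,u=np.mgrid[:480,:640]
    T=np.stack([(u-cx)/f*d,(v-cy)/f*d,d],-1)@H[:3,:3].T+H[:3,3]; T*=1000
    for c in (310,332): print(n,c,[(r,T[r,c].round(0).tolist()) for r in range(268,312,4)])
where(); print(state()["joint_efforts"])
E
```

```text
w1 310 [(268, [-60.0, -11.0, 188.0]), (272, [-65.0, -11.0, 188.0]), (276, [-69.0, -11.0, 188.0]), (280, [-74.0, -11.0, 188.0]), (284, [-78.0, -11.0, 189.0]), (288, [12.0, -4.0, -37.0]), (292, [11.0, -4.0, -40.0]), (296, [11.0, -4.0, -43.0]), (300, [11.0, -4.0, -48.0]), (304, [11.0, -4.0, -51.0]), (308, [11.0, -4.0, -54.0])]
w1 332 [(268, [-60.0, 12.0, 188.0]), (272, [-64.0, 12.0, 187.0]), (276, [-69.0, 12.0, 187.0]), (280, [-74.0, 13.0, 188.0]), (284, [-78.0, 13.0, 188.0]), (288, [12.0, 5.0, -37.0]), (292, [11.0, 5.0, -40.0]), (296, [11.0, 4.0, -44.0]), (300, [11.0, 4.0, -48.0]), (304, [11.0, 4.0, -51.0]), (308, [11.0, 4.0, -55.0])]
w2 310 [(268, [5.0, -5.0, 5.0]), (272, [3.0, -5.0, 5.0]), (276, [1.0, -5.0, 4.0]), (280, [-1.0, -5.0, 4.0]), (284, [-3.0, -5.0, 4.0]), (288, [11.0, -4.0, -36.0]), (292, [11.0, -4.0, -40.0]), (296, [12.0, -4.0, -45.0]), (300, [11.0, -4.0, -47.0]), (304, [11.0, -4.0, -51.0]), (308, [12.0, -4.0, -55.0])]
w2 332 [(268, [5.0, 6.0, 4.0]), (272, [3.0, 6.0, 4.0]), (276, [1.0, 6.0, 3.0]), (280, [-1.0, 6.0, 5.0]), (284, [-3.0, 6.0, 4.0]), (288, [11.0, 5.0, -37.0]),
[... 253 characters left out ...]
), (284, [10.0, -4.0, -30.0]), (288, [11.0, -4.0, -36.0]), (292, [11.0, -4.0, -41.0]), (296, [11.0, -4.0, -44.0]), (300, [11.0, -4.0, -47.0]), (304, [11.0, -4.0, -51.0]), (308, [11.0, -4.0, -54.0])]
w3 332 [(268, [18.0, 5.0, -30.0]), (272, [15.0, 5.0, -28.0]), (276, [14.0, 5.0, -30.0]), (280, [13.0, 5.0, -31.0]), (284, [10.0, 5.0, -29.0]), (288, [11.0, 5.0, -36.0]), (292, [11.0, 5.0, -40.0]), (296, [11.0, 4.0, -44.0]), (300, [11.0, 4.0, -48.0]), (304, [12.0, 4.0, -52.0]), (308, [11.0, 4.0, -54.0])]
t 4.85 nest mm [-103.3    0.5] z 20.3 ang -0.03 F [-0.4  0.3 -0.1] tilt [ 1.e-04 -1.e-04 -1.e+00]
[ 1.35678928e-01 -4.33428597e+01 -3.25369298e+01  9.11326002e-03
  6.06863323e-03  4.07727333e-03]
```

The wrist depth shows the finger tips end about 35 mm above the reported TCP (tool z ≈ -35). The camera itself agrees with the floor to 1–2 mm, and the scene view also shows the fingers above the collar. So the fingers passed over the row without touching it, and the stated TCP is not at the tips. I'll back off, allow for 35 mm, and go down with the real tips at about z 26 (TCP about -9).

Emit:
{"op": "jog_arm", "data": {
  "targets": [
    [[-0.7,-0.02,0],[0,0,0],0],
    [[-1.4,-0.02,0],[0,0,0],0],
    [[-2.1,-0.02,0],[0,0,0],0],
    [[-2.1,-0.02,0],[0,0,0],0],
    [[-2.1,-0.02,0.4],[0,0,0],0],
    [[-2.1,-0.02,0.8],[0,0,0],0],
    [[-2.1,-0.02,1.15],[0,0,0],0],
    [[-2.1,-0.02,1.15],[0,0,0],0]
  ]
}}

```text
time: 5.85
tool_pos: [0.6214, -0.2074, -0.0101]
tool_rot: [-0.001, 0.649, 0.76, -0.0]
contact_force: [0.6, 0.2, -0.6]
gripper_width: -0.003
grasp_force: 0.0
```

```bash
python3 - <<'E'
from h import *
where(); im,d,c=snap("wrist","w4"); P=cloud(c,d)
for r in range(276,300,3): print(r,to_nest(P[r,312]).round(0),(P[r,312,2]*1000).round(0))
n=((P[...,:2]-NC)@np.array([NX,NY]).T*1000); Z=P[...,2]*1000
s=(Z>40)&(abs(n[...,1])<58)&(n[...,0]<-125)&(d>0); s[:270]=False; s2=s&(abs(n[...,1])>16); print("linkage min z",Z[s2].min())
E
```

```text
t 5.85 nest mm [-154.8    2. ] z -10.1 ang -0.0 F [ 0.6  0.2 -0.6] tilt [-0.0025  0.0012 -1.    ]
276 [-142.    6.] 16.0
279 [-144.    6.] 16.0
282 [-144.    6.] 17.0
285 [-146.    6.] 17.0
288 [-143.    5.] 27.0
291 [-143.    5.] 30.0
294 [-144.    5.] 32.0
297 [-143.    5.] 35.0
linkage min z 60.46866285824161
```

View pics/w4.png

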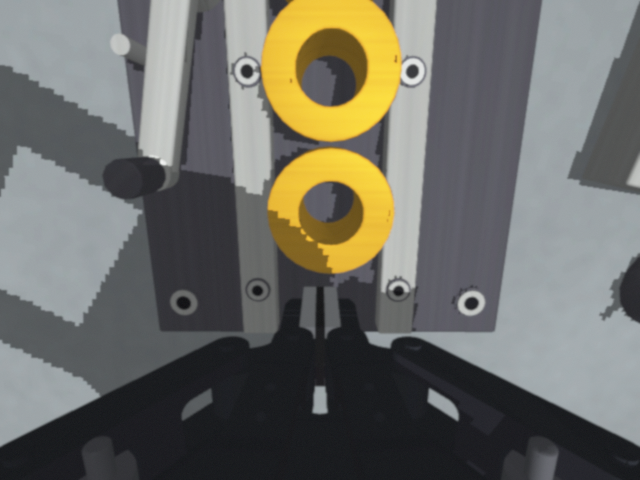

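The tips are at z≈27 behind the last collar at (331,211), the linkage is clear at z≈60, and there is still no contact. Now the real push, slowly.

Emit:
{"op": "jog_arm", "data": {
  "targets": [
    [[0.2,0.06,0],[0,0,0],0],
    [[0.4,0.06,0],[0,0,0],0],
    [[0.5,0.06,0],[0,0,0],0],
    [[0.6,0.06,0],[0,0,0],0],
    [[0.7,0.06,0],[0,0,0],0],
    [[0.8,0.06,0],[0,0,0],0],
    [[0.9,0.06,0],[0,0,0],0],
    [[1.0,0.06,0],[0,0,0],0]
  ]
}}

```text
time: 6.9
tool_pos: [0.6206, -0.1852, -0.0081]
tool_rot: [0.002, 0.65, 0.76, -0.001]
contact_force: [1.1, -6.7, -1.2]
gripper_width: 0.001
grasp_force: 3.1
```

```bash
python3 look.py t2
```

```text
t 6.9 nest mm [-132.8   -0.6] z -8.1 ang -0.04 F [ 1.1 -6.7 -1.2] tilt [ 0.0015 -0.0034 -1.    ]
collar 312.5 236.5 [19.3 -0.5]
collar 341.5 232.5 [-23.2  -0.3]
collar 366.5 228.5 [-60.  -1.]
row front nest x 36.4 back -115.9
```

Emit:
{"op": "jog_arm", "data": {
  "targets": [
    [[0.15,0,0],[0,0,0],0],
    [[0.35,0,0],[0,0,0],0],
    [[0.55,0,0],[0,0,0],0],
    [[0.75,0,0],[0,0,0],0],
    [[0.95,0,0],[0,0,0],0],
    [[1.15,0,0],[0,0,0],0],
    [[1.3,0,0],[0,0,0],0],
    [[1.4,0,0],[0,0,0],0]
  ]
}}

```text
time: 7.95
tool_pos: [0.6151, -0.1505, -0.0081]
tool_rot: [0.002, 0.65, 0.76, -0.001]
contact_force: [-0.0, -6.6, -1.9]
gripper_width: 0.002
grasp_force: 3.2
```

```bash
python3 look.py t3
```

```text
t 7.95 nest mm [-97.6  -0.6] z -8.1 ang -0.03 F [-0.  -6.6 -1.9] tilt [ 0.0014 -0.0033 -1.    ]
collar 290.5 239.5 [51.5 -0.7]
collar 316.5 235.5 [13.3 -1.1]
collar 342.5 232.5 [-24.7  -0.1]
row front nest x 71.9 back -77.6
```

Emit:
{"op": "jog_arm", "data": {
  "targets": [
    [[0.15,0,0],[0,0,0],0],
    [[0.4,0,0],[0,0,0],0],
    [[0.65,0,0],[0,0,0],0],
    [[0.9,0,0],[0,0,0],0],
    [[1.15,0,0],[0,0,0],0],
    [[1.4,0,0],[0,0,0],0],
    [[1.6,0,0],[0,0,0],0],
    [[1.75,0,0],[0,0,0],0]
  ]
}}

```text
time: 9.0
tool_pos: [0.6082, -0.1072, -0.0082]
tool_rot: [0.002, 0.65, 0.76, -0.001]
contact_force: [1.4, -6.4, -0.5]
gripper_width: -0.0
grasp_force: 3.2
```

```bash
python3 look.py t4
```

```text
t 9.0 nest mm [-53.8  -0.6] z -8.2 ang -0.03 F [ 1.4 -6.4 -0.5] tilt [ 0.0013 -0.0032 -1.    ]
collar 260.5 244.5 [95.6  0.4]
collar 286.5 238.5 [57.1 -2.9]
collar 313.5 236.5 [17.8 -0.3]
row front nest x 115.5 back -29.7
```

Emit:
{"op": "jog_arm", "data": {
  "targets": [
    [[0.1,0,0],[0,0,0],0],
    [[0.2,0,0],[0,0,0],0],
    [[0.3,0,0],[0,0,0],0],
    [[0.4,0,0],[0,0,0],0],
    [[0.46,0,0],[0,0,0],0],
    [[0.5,0,0],[0,0,0],0]
  ]
}}

```text
time: 9.8
tool_pos: [0.6063, -0.095, -0.0081]
tool_rot: [0.002, 0.65, 0.76, -0.001]
contact_force: [0.2, -6.4, -0.7]
gripper_width: -0.004
grasp_force: 3.2
```

Emit:
{"op": "jog_arm", "data": {
  "targets": [
    [[0.03,0,0],[0,0,0],0],
    [[0.06,0,0],[0,0,0],0],
    [[0.09,0,0],[0,0,0],0]
  ]
}}

```text
time: 10.18
tool_pos: [0.606, -0.0929, -0.0082]
tool_rot: [0.002, 0.65, 0.76, -0.001]
contact_force: [0.3, -6.4, -0.6]
gripper_width: 0.0
grasp_force: 3.2
```

```bash
python3 look.py t5
```

```text
t 10.175 nest mm [-39.2  -0.6] z -8.2 ang -0.04 F [ 0.3 -6.4 -0.6] tilt [ 0.0012 -0.0032 -1.    ]
collar 250.5 243.5 [109.8  -3.1]
collar 276.5 242.5 [72.2  0.8]
collar 331.5 235.5 [-8.3  2. ]
row front nest x 130.5 back -13.3
```

Emit:
{"op": "jog_arm", "data": {
  "targets": [
    [[0.03,0,0],[0,0,0],0],
    [[0.06,0,0],[0,0,0],0],
    [[0.08,0,0],[0,0,0],0]
  ]
}}

```text
time: 10.6
tool_pos: [0.6057, -0.0909, -0.0081]
tool_rot: [0.002, 0.65, 0.76, -0.001]
contact_force: [2.1, -7.0, 0.0]
gripper_width: 0.002
grasp_force: 3.2
```

Emit:
{"op": "jog_arm", "data": {
  "targets": [
    [[0.03,0,0],[0,0,0],0],
    [[0.05,0,0],[0,0,0],0]
  ]
}}

```text
time: 10.85
tool_pos: [0.6055, -0.0897, -0.0082]
tool_rot: [0.002, 0.65, 0.76, -0.001]
contact_force: [1.0, -6.2, -1.7]
gripper_width: 0.002
grasp_force: 3.2
```

Emit:
{"op": "jog_arm", "data": {
  "targets": [
    [[0.02,0,0],[0,0,0],0],
    [[0.04,0,0],[0,0,0],0]
  ]
}}

```text
time: 11.1
tool_pos: [0.6053, -0.0887, -0.0082]
tool_rot: [0.001, 0.65, 0.76, -0.001]
contact_force: [0.4, -6.6, -1.2]
gripper_width: 0.004
grasp_force: 3.5
```

Emit:
{"op": "jog_arm", "data": {
  "targets": [
    [[0.02,0,0],[0,0,0],0],
    [[0.03,0,0],[0,0,0],0]
  ]
}}

```text
time: 11.35
tool_pos: [0.6054, -0.0886, -0.0081]
tool_rot: [0.002, 0.65, 0.76, -0.001]
contact_force: [0.9, -8.6, -2.7]
gripper_width: 0.001
grasp_force: 4.5
```

Emit:
{"op": "jog_arm", "data": {
  "targets": [
    [[0.02,0,0],[0,0,0],0],
    [[0.02,0,0],[0,0,0],0]
  ]
}}

```text
time: 11.6
tool_pos: [0.6054, -0.0886, -0.008]
tool_rot: [0.002, 0.65, 0.76, -0.001]
contact_force: [1.7, -10.3, -1.0]
gripper_width: -0.003
grasp_force: 4.9
```

```bash
python3 look.py t6
```

```text
t 11.6 nest mm [-34.9  -0.7] z -8.0 ang -0.03 F [  1.7 -10.3  -1. ] tilt [ 0.0019 -0.0053 -1.    ]
collar 247.5 245.5 [114.5  -0.9]
collar 274.5 240.5 [74.7 -2.5]
collar 301.5 237.5 [35.3 -1.3]
row front nest x 133.7 back -7.2
```

The force rises while the TCP stays put at 10 N, and the front collar measures x≈114.5, so the row is home. Now I'll back off, rise, and go round to the outer side of the latch knob.

Emit:
{"op": "jog_arm", "data": {
  "targets": [
    [[-0.3,0,0],[0,0,0],0],
    [[-1,0,0],[0,0,0],0],
    [[-1.5,0,-1],[0,0,0],0],
    [[-1.5,0,-2.7],[0,0,0],0],
    [[-1.5,0,-2.7],[0,0,0],0]
  ]
}}

```text
time: 12.28
tool_pos: [0.6139, -0.1244, 0.0639]
tool_rot: [0.004, 0.65, 0.76, 0.002]
contact_force: [-0.2, -0.2, 0.6]
gripper_width: 0.001
grasp_force: 0.0
```

```bash
cat >> h.py <<'E'
def arc(th,off,z):
    t=np.radians(th); T=np.array([-np.sin(t),np.cos(t)])
    p=np.array([-34,46])+66*np.array([np.cos(t),np.sin(t)])-off*T; return (*p,z,th-270)
E
python3 - <<'E'
from h import *
where(); plan(arc(167.8,32,60),arc(167.8,32,5))
E
```

```text
t 12.275 nest mm [-71.7  -3.5] z 63.9 ang -0.07 F [-0.2 -0.2  0.6] tilt [ 0.008  -0.0023 -1.    ]
[-0.81, -3.79, 0.13] [0.06, -0.03, 12.77]
[-0.8, -3.81, 2.33] [0.06, -0.03, 12.77]
```

Emit:
{"op": "jog_arm", "data": {
  "targets": [
    [[-0.1,-0.5,0],[0,0,1.3],0],
    [[-0.2,-1,0],[0,0,2.6],0],
    [[-0.3,-1.5,0],[0,0,3.9],0],
    [[-0.4,-2,0],[0,0,5.2],0],
    [[-0.5,-2.5,0],[0,0,6.5],0],
    [[-0.6,-3,0],[0,0,7.8],0],
    [[-0.7,-3.4,0],[0,0,9.1],0],
    [[-0.8,-3.8,0],[0,0,10.4],0]
  ]
}}

```text
time: 13.28
tool_pos: [0.5188, -0.1573, 0.0579]
tool_rot: [-0.001, 0.991, 0.134, -0.001]
contact_force: [0.1, -0.9, 0.5]
gripper_width: 0.0
grasp_force: 0.0
```

Emit:
{"op": "jog_arm", "data": {
  "targets": [
    [[0,0,0],[0,0,1.2],0],
    [[0,0,0],[0,0,2.37],0],
    [[0,0,0],[0,0,2.37],0],
    [[0,0,0],[0,0,2.37],0]
  ]
}}

```text
time: 13.78
tool_pos: [0.5194, -0.1572, 0.0585]
tool_rot: [-0.0, 1.0, -0.027, -0.0]
contact_force: [-0.3, -0.1, -0.8]
gripper_width: -0.001
grasp_force: 0.0
```

```bash
python3 - <<'E'
from h import *
where(); plan(arc(167.8,32,5)); im,d,c=snap("wrist","w5"); P=cloud(c,d)
n=((P[...,:2]-NC)@np.array([NX,NY]).T*1000); Z=P[...,2]*1000
s=(abs(Z-54)<4)&(n[...,1]>40)&(n[...,1]<75)&(n[...,0]<-80)&(n[...,0]>-115)&(d>0); print("knob",s.sum(),n[s].mean(0),np.argwhere(s).mean(0))
E
```

```text
t 13.775 nest mm [-89.2  94.9] z 58.5 ang -102.07 F [-0.3 -0.1 -0.8] tilt [-9.e-04  5.e-04 -1.e+00]
[0.17, 0.07, 2.14] [-0.0, 0.01, 0.02]
knob 482 [-97.39236934  58.59946634] [205.96473029 320.8526971 ]
```

View pics/w5.png

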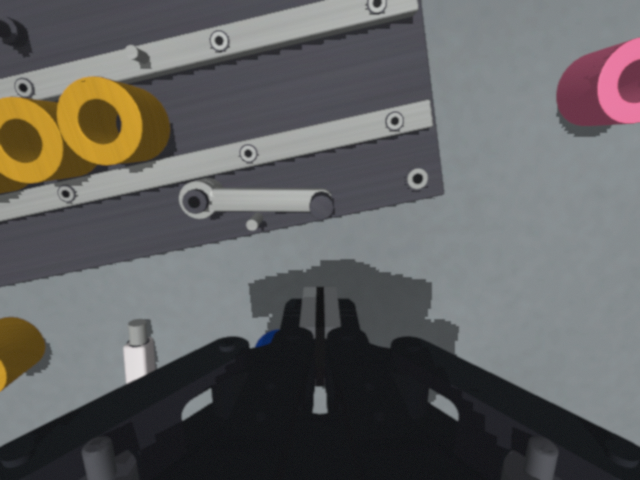

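The knob is straight ahead of the fingertips at (321,206), and the row stays home. I'll descend so that the tips are at z≈40, then swing along the arc.

Emit:
{"op": "jog_arm", "data": {
  "targets": [
    [[0.17,0.05,0.7],[0,0,0],0],
    [[0.17,0.05,1.4],[0,0,0],0],
    [[0.17,0.05,2.14],[0,0,0],0],
    [[0.17,0.05,2.14],[0,0,0],0],
    [[0.17,0.05,2.14],[0,0,0],0]
  ]
}}

```text
time: 14.45
tool_pos: [0.524, -0.1587, 0.0055]
tool_rot: [-0.0, 1.0, -0.028, -0.0]
contact_force: [-0.6, -0.1, 1.1]
gripper_width: -0.002
grasp_force: 0.0
```

```bash
python3 - <<'E'
from h import *
where(); plan(arc(168,24,5),arc(168,17,5),*[arc(168+k*6,17,5) for k in range(1,7)])
E
```

```text
t 14.45 nest mm [-91.4  90.6] z 5.5 ang -102.19 F [-0.6 -0.1  1.1] tilt [-1.e-04  1.e-04 -1.e+00]
[0.31, 0.02, 0.02] [-0.0, 0.0, -0.02]
[0.59, 0.02, 0.02] [-0.0, 0.0, -0.02]
[0.87, 0.08, 0.02] [-0.0, 0.0, -0.77]
[1.15, 0.1, 0.02] [-0.0, 0.0, -1.52]
[1.44, 0.1, 0.02] [-0.0, 0.0, -2.27]
[1.72, 0.06, 0.02] [-0.0, 0.0, -3.02]
[2.0, 0.0, 0.02] [-0.0, 0.0, -3.77]
[2.27, -0.09, 0.02] [-0.0, 0.0, -4.52]
```

Emit:
{"op": "jog_arm", "data": {
  "targets": [
    [[0.3,0.02,0],[0,0,0],0],
    [[0.6,0.02,0],[0,0,0],0],
    [[0.87,0.08,0],[0,0,-0.75],0],
    [[1.15,0.1,0],[0,0,-1.5],0],
    [[1.44,0.1,0],[0,0,-2.25],0],
    [[1.72,0.06,0],[0,0,-3],0],
    [[2,0,0],[0,0,-3.75],0],
    [[2.27,-0.09,0],[0,0,-4.5],0]
  ]
}}

```text
time: 15.45
tool_pos: [0.5818, -0.1601, 0.0062]
tool_rot: [0.001, 0.959, 0.284, 0.0]
contact_force: [-0.2, -0.5, -0.5]
gripper_width: -0.001
grasp_force: 0.5
```

```bash
cat > knob.py <<'E'
from h import *
import sys
where(); im,d,c=snap("wrist",sys.argv[1]); P=cloud(c,d)
n=((P[...,:2]-NC)@np.array([NX,NY]).T*1000); Z=P[...,2]*1000
rr=np.hypot(n[...,0]+34,n[...,1]-46); col=im.max(-1).astype(int)-im.min(-1)
s=(abs(Z-55)<4)&(abs(rr-66)<9)&(d>0)&(col<40); s[280:]=False
if s.any():
    k=n[s].mean(0); print("knob",s.sum(),k.round(1),"theta",(np.degrees(np.arctan2(k[1]-46,k[0]+34))%360).round(1))
E
python3 knob.py w6; python3 - <<'E'
from h import *
plan(*[arc(204+k*6,17,5) for k in range(1,9)])
E
```

```text
t 15.45 nest mm [-101.9   33.8] z 6.2 ang -65.99 F [-0.2 -0.5 -0.5] tilt [ 9.0e-04 -1.1e-03 -1.0e+00]
knob 273 [-91.7  14.9] theta 208.4
[0.23, 0.01, 0.05] [0.01, -0.01, -0.73]
[0.51, 0.04, 0.05] [0.01, -0.01, -1.48]
[0.8, 0.04, 0.05] [0.01, -0.01, -2.23]
[1.08, 0.01, 0.05] [0.01, -0.0, -2.98]
[1.36, -0.06, 0.05] [0.01, -0.0, -3.73]
[1.63, -0.15, 0.05] [0.01, -0.0, -4.48]
[1.89, -0.26, 0.05] [0.01, -0.0, -5.23]
[2.14, -0.41, 0.05] [0.01, -0.0, -5.98]
```

The latch is following: theta is about 206°. Continuing.

Emit:
{"op": "jog_arm", "data": {
  "targets": [
    [[0.23,0.01,0.02],[0,0,-0.75],0],
    [[0.51,0.04,0.03],[0,0,-1.5],0],
    [[0.8,0.04,0.03],[0,0,-2.25],0],
    [[1.08,0.01,0.03],[0,0,-3],0],
    [[1.36,-0.06,0.03],[0,0,-3.75],0],
    [[1.63,-0.15,0.03],[0,0,-4.5],0],
    [[1.89,-0.26,0.03],[0,0,-5.25],0],
    [[2.14,-0.41,0.03],[0,0,-6],0]
  ]
}}

```text
time: 16.5
tool_pos: [0.6213, -0.1224, 0.0055]
tool_rot: [0.001, 0.761, 0.649, 0.0]
contact_force: [0.9, -0.6, -0.2]
gripper_width: 0.002
grasp_force: 0.6
```

```bash
python3 knob.py w7; python3 - <<'E'
from h import *
plan(arc(257,17,5),arc(261,17,5),arc(265,17,5),arc(268,17,5),arc(270,17,5),arc(270,16,5))
E
```

```text
t 16.5 nest mm [-70.8 -11.2] z 5.5 ang -18.08 F [ 0.9 -0.6 -0.2] tilt [ 0.0018 -0.0011 -1.    ]
knob 257 [-50.2 -18.7] theta 255.9
[0.21, 0.06, 0.02] [0.01, 0.0, -0.62]
[0.4, 0.08, 0.02] [0.01, 0.0, -1.12]
[0.59, 0.09, 0.02] [0.01, 0.0, -1.62]
[0.73, 0.09, 0.02] [0.01, 0.0, -1.99]
[0.83, 0.09, 0.02] [0.01, 0.0, -2.24]
[0.87, 0.08, 0.02] [0.01, 0.0, -2.24]
```

Emit:
{"op": "jog_arm", "data": {
  "targets": [
    [[0.2,0.06,0],[0,0,-0.6],0],
    [[0.4,0.08,0],[0,0,-1.1],0],
    [[0.58,0.09,0],[0,0,-1.6],0],
    [[0.72,0.09,0],[0,0,-2],0],
    [[0.8,0.09,0],[0,0,-2.25],0],
    [[0.84,0.09,0],[0,0,-2.25],0]
  ]
}}

```text
time: 17.3
tool_pos: [0.6261, -0.1018, 0.0052]
tool_rot: [0.0, 0.651, 0.759, 0.0]
contact_force: [0.6, -0.6, -0.4]
gripper_width: -0.002
grasp_force: 0.5
```

```bash
python3 knob.py w8
```

```text
t 17.3 nest mm [-51.2 -19.1] z 5.2 ang -0.26 F [ 0.6 -0.6 -0.4] tilt [ 7.e-04 -3.e-04 -1.e+00]
knob 248 [-29.2 -20.9] theta 274.1
```

Emit:
{"op": "jog_arm", "data": {
  "targets": [
    [[0.03,0,0],[0,0,0],0],
    [[0.06,0,0],[0,0,0],0],
    [[0.06,0,0],[0,0,0],0]
  ]
}}

```text
time: 17.73
tool_pos: [0.6257, -0.1007, 0.0049]
tool_rot: [0.0, 0.651, 0.759, -0.0]
contact_force: [1.2, -3.6, 0.1]
gripper_width: 0.002
grasp_force: 1.7
```

Emit:
{"op": "jog_arm", "data": {
  "targets": [
    [[0.03,0,0],[0,0,0],0],
    [[0.06,0,0],[0,0,0],0],
    [[0.06,0,0],[0,0,0],0]
  ]
}}

```text
time: 18.1
tool_pos: [0.6256, -0.1005, 0.0049]
tool_rot: [0.001, 0.651, 0.759, -0.001]
contact_force: [2.3, -7.6, -0.6]
gripper_width: 0.001
grasp_force: 4.0
```

The force is rising with the tool stationary, so the latch is on its stop pin. Moving clear.

Emit:
{"op": "jog_arm", "data": {
  "targets": [
    [[-0.4,0,0],[0,0,0],0],
    [[-1,0,0],[0,0,0],0],
    [[-1.5,0,-1.5],[0,0,0],0],
    [[-1.5,0,-4],[0,0,0],0],
    [[-3.5,-2,-5],[0,0,0],0],
    [[-5.5,-4,-5],[0,0,0],0],
    [[-7,-6,-5],[0,0,0],0],
    [[-7,-6,-5],[0,0,0],0]
  ]
}}

```text
time: 19.1
tool_pos: [0.5017, -0.2969, 0.1298]
tool_rot: [-0.0, 0.652, 0.758, 0.0]
contact_force: [-0.6, -0.3, -0.3]
gripper_width: 0.001
grasp_force: 0.0
```

Emit:
{"op": "jog_arm", "data": {
  "targets": [
    [[0,0,0],[0,0,0],0],
    [[0,0,0],[0,0,0],0]
  ]
}}

```text
time: 19.35
tool_pos: [0.5046, -0.2936, 0.1296]
tool_rot: [-0.0, 0.65, 0.76, 0.0]
contact_force: [-0.2, 0.7, 0.8]
gripper_width: 0.002
grasp_force: 0.0
```

```bash
python3 look.py t9 && python3 - <<'E'
from h import *
im=np.load("pics/t9.npz")["im"]; cv2.imwrite("pics/c9.png",cv2.resize(im[165:310,200:450,::-1],None,fx=3.2,fy=3.2,interpolation=cv2.INTER_CUBIC))
E
```

```text
t 19.35 nest mm [-221.7  130.9] z 129.6 ang -0.13 F [-0.2  0.7  0.8] tilt [ 2.e-04  9.e-04 -1.e+00]
collar 246.5 246.5 [116.2   0.4]
collar 274.5 241.5 [74.9 -1.1]
collar 301.5 237.5 [35.3 -1.3]
collar 327.5 234.5 [-2.7 -0.3]
row front nest x 133.1 back -23.6
```

View pics/c9.png

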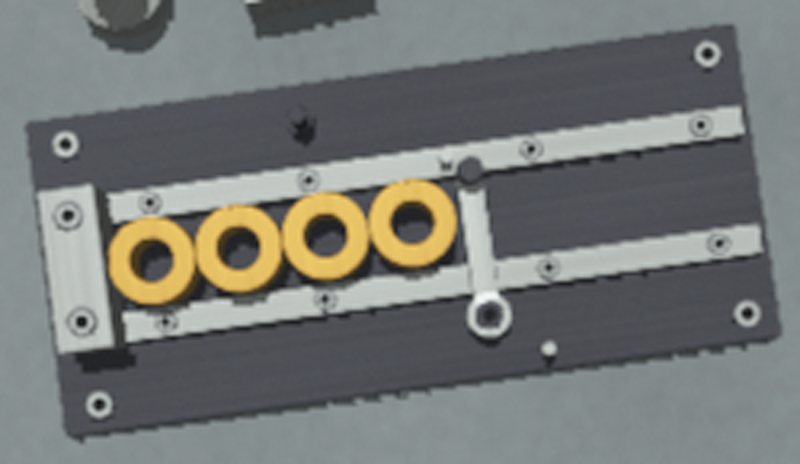

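The final crop shows the row closed up against the stop, from (152,260) to (412,223). The latch lies square across the channel with its knob at (470,172) by the stop pin, and the robot is clear.

```bash
python3 -c "
from plant import *
print(job_done())"
```

```text
the job is handed in; nothing more can be done
None
```

The job is handed in: by the last image the four collars are home against the end stop, the latch lies across the channel on its stop pin and the arm is clear, but no verdict came back. The first push passed above the row because the real fingertips are about 35 mm short of the stated TCP; I corrected for that.

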